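# Put the orange battery pack on the clamp charger

## Robot

A 6-joint arm with a two-finger parallel gripper is mounted at the origin on the work surface. World frame = base frame: x ahead of the robot, y to its left, z up, the work surface at z = 0. Lengths are in m, angles in rad, forces in N, time in s.
With the tool pointing down it reaches from about 0.3 to 0.85 m from the base axis. Payload 5.4 kg.
Tool frame: the origin (TCP) lies midway between the tips of the shut fingers; the grasp point (between the pads) lies 19 mm behind it; x points along the fingers, y is the direction in which the jaws open and shut, and the axes are right-handed (so a half turn about x gives the same grasp; the last joint's range is limited). The gripper opens to 85 mm and grips with 20 to 120 N. Pads are 22 mm wide; open, the fingers measure 114 mm over their backs; the gripper's body (76 mm by 85 mm) begins 54 mm behind the grasp point. The pads swing forward as they close: fully open they stand 13 mm farther back than shut.
Start: joints at [-1.436, 0.158, 1.597, -0, 1.386, -0.21], TCP at [0.194, -0.541, 0.231] pointing down, gripper open.
Joint ranges: [-2.91, 2.91], [-0.94, 2.29], [0.18, 2.7], [-1.29, 4.43], [0.17, 2.64], [-3, 3]. Speed limits (rad/s): [2.57, 2.57, 3.14, 3.14, 3.14, 3.14].

## Interface

Orientations are given as a rotation vector (axis times angle).
In Python, from station import * gives the robot as it stands. Calls block until the motion is done:
- move_to(position, orientation): joint-space move of the TCP to a pose.
- servo_line(position, vel=0.15, orientation=None): straight line of the TCP; orientation=None keeps the orientation; vel is the mean speed in m/s.
- move_j(angles): joint-space move.
- ungrasp() and grasp(force=None): open the fingers fully, or close them until they stop; force is the grip in N (None keeps the last).
- dwell(seconds).
- inverse_kinematics(position, orientation): joint angles nearest the present ones, or None.
- get_obs(): the state.
- grab_frame(name): name is "scene" or "side" or "wrist"; returns a dict with "color" (384x512x3 uint8, red, green, blue), "fov_y" (degrees; the focal length in pixels is half the picture's height over the tangent of half this angle, whatever the lens; pixels are square), "cx", "cy" (the principal point, pixels), "R" (3x3) and "t" (3): a world point X has camera coordinates R X + t; the wrist camera has in their place "mount" (4x4, takes a point from camera to tool coordinates, whose origin is the TCP and whose axes are the tool frame's). Camera axes: x right, y down, z forward; pixel columns grow to the right and rows downward; lengths in m; the calibration is good to about 2 mm. A picture is of the moment at which its call begins: read the wrist's pose just before it. There is no depth.
A pose or a line that the arm cannot do raises MotionError and nothing moves.
- job_done(): hands the job in, once; it reports no verdict.
The state is a dict: "time_s": time; "qpos": joint angles; "dq": joint speeds; "joint_efforts": joint torques, N m; "tool_pos": TCP position; "eef_rot": TCP orientation; "contact_force": force on the tool from outside, world axes, zero at the start; "moment": the same for the moment, N m; "width": opening from 0.0 (shut) to 1.0 (fully open).
Only numpy, scipy, OpenCV 4.12 (cv2) and the standard library are available. Lean on these libraries where they do the work, as an engineer would, in place of code of your own. Each camera call takes 0.05 s, during which the arm holds its last target. There are 200 camera calls.

## Task

Put the orange-banded battery pack on charge. It stands tight in its row, so tip it forward by the rear of its top edge until it leans on the rack's front rail, take it out, and stand it upright on the desk between the charger's jaws, its broad sides flat towards them. Let go, then push the sliding jaw up against it until the pack sits against the fixed jaw and the sprung contact plate is pressed about halfway in, never to its stop; leave the other packs, the handheld radio and the mug where they are.

Things in the scene. Friction and masses are not known exactly. Their poses are not given: they have to be found in the camera images.
- orange_pack: dark grey upright battery pack with orange band and top, 88 mm deep (x), 40 mm thick (y), 170 mm tall (z), 0.2 to 0.4 kg, narrow spine facing the robot (-x); origin: centre of its underside. In any of the 3 slots. Too deep to grip front to back; grip its 40 mm thickness near the top once it leans. Tipped past about 0.48 rad it falls forward and rests at about 0.6 rad on the rail
- blue_pack: a dark grey battery pack like the orange one, 88 x 40 x 170 mm, 0.2 to 0.4 kg, but with a blue band; origin at the centre of its underside; it stays upright in its rack slot
- white_pack: a dark grey battery pack like the orange one, 88 x 40 x 170 mm, 0.2 to 0.4 kg, but with a white band; origin at the centre of its underside; it stays upright in its rack slot
- rack: fixed dark steel rack; origin at its underside below the middle slot's centre; x away from the robot, y along the row. Slots at y = -50, 0, +50 mm; packs stand square at x = 0 (backs at x = +44 mm, tops 176 mm above the desk) on its 6 mm floor, 10 mm of air between packs. Dividers 41 mm high, a 4 mm lip before the packs' feet; free behind the packs
- rack_rail (a point): middle of the rack's front rail, on its axis: a 10 mm round steel bar along rack y, 94 mm before the slot centres (rack x = -94 mm), 69 mm above the desk, on posts 80 mm either side
- charger: fixed grey clamp charger like a big caliper; origin on the desk at the foot of the fixed jaw's face, mid-width. That face is the plane y = 0, looking to -y; fixed jaw: x = -30 to 30, y = 0 to 25, 60 mm high. The pack stands on the desk at x = 0, thickness along y; seated, its origin is at y = -20 mm. Guide beam, 28 mm high, at x = 75 to 110, y = -220 to 25 mm
- jaw (a joint): travel (m) of the blue sliding jaw (60 wide in x, 40 long in y, 60 mm high) to charger +y, towards the fixed jaw: 0 open, at most 0.095. Slides at about 9 N, stays where left. Free opening from unpressed plate to fixed jaw = 0.110 minus this value: the plate meets a seated pack at 0.070 and is half pressed at 0.076
- jaw_back (a point): centre of the flat outer face of the sliding jaw (push it towards charger +y), 30 mm above the desk; face 60 mm wide and 60 mm high, free behind
- plate (a joint): how far the sprung copper contact plate (50 mm wide, 44 mm high, centre 34 mm above the desk) is pressed into the sliding jaw, m: 0 free (its face 18 mm out of the jaw), 0.012 at its stop; the yellow strip on top slides in with it. Spring 1.5 N at first, plus 0.6 N per mm
- handheld: black handheld radio standing on the far part of the desk, 34 x 58 x 160 mm with its stub antenna; origin at the centre of its underside; leave alone
- mug: white mug, 80 mm across, 90 mm high; origin at the centre of its underside; leave alone
There are look-alikes about, which are no part of the job. What is shaped like the rack but brown is not meant.

How it is judged:
By the outcome, as a careful person would: the job done as asked, in the order asked, and still so for the second after the job is handed in, with the robot touching nothing.
It also fails if it takes over 72 s, if anything falls off the work surface, if the arm or the gripper's body presses on something with over 40 N, if the wrist force passes 120 N, or if a joint passes its speed limit or range.

## Working session

There is one attempt and no reset: what is moved stays moved. The work goes in short steps, each a Python script; the robot and the scene stay as the last script left them, time stands still between calls to the robot, and variables do not carry over. Pictures are saved under pics/ and viewed, about 8 in all and at most 12, crops included, and the job is handed in when it is done.

```bash
mkdir -p pics; cat > h.py <<'E'
from station import *
import numpy as np, cv2
from scipy.spatial.transform import Rotation as Ro
def save(n,f,crop=None,s=1):
    im=f["color"][...,::-1]
    if crop: a,b,c,d=crop; im=im[b:d,a:c]
    cv2.imwrite(f"pics/{n}.png",cv2.resize(im,None,fx=s,fy=s,interpolation=cv2.INTER_CUBIC))
def cam(f,T=None):
    F=f["color"].shape[0]/2/np.tan(np.radians(f["fov_y"])/2)
    K=np.array([[F,0,f["cx"]],[0,F,f["cy"]],[0,0,1]])
    if "R" in f: return K,np.array(f["R"]),np.array(f["t"])
    M=T@np.array(f["mount"]); return K,M[:3,:3].T,-M[:3,:3].T@M[:3,3]
def onplane(c,px,z):
    K,R,t=c; C=-R.T@t; px=np.atleast_2d(px)
    d=(np.linalg.inv(K)@np.c_[px,np.ones(len(px))].T).T@R
    return C+d*((z-C[2])/d[:,2])[:,None]
def proj(c,X):
    K,R,t=c; p=(np.atleast_2d(X)@R.T+t)@K.T; return p[:,:2]/p[:,2:]
def tri(c1,p1,c2,p2):
    P=[c[0]@np.c_[c[1],c[2]] for c in (c1,c2)]
    X=cv2.triangulatePoints(P[0],P[1],np.float64(p1).reshape(2,1),np.float64(p2).reshape(2,1)); return (X[:3]/X[3]).ravel()
def tool():
    o=get_obs(); T=np.eye(4); T[:3,:3]=Ro.from_rotvec(o["eef_rot"]).as_matrix(); T[:3,3]=o["tool_pos"]; return T
E
python3 - <<'E'
from h import *
import pickle
fs={n:grab_frame(n) for n in("scene","side")}
pickle.dump(fs,open("f0.pkl","wb"))
for n in fs: save(n+"0",fs[n],None,1.5); c=cam(fs[n]); print(n,-c[1].T@c[2],c[1][2])
o=get_obs();print(o); print(grab_frame("wrist")["mount"])
E
```

```text
scene [1.01201099 0.59571045 0.89290033] [-0.46410725 -0.50183978 -0.72990499]
side [0.00532632 0.8854947  0.75960794] [ 0.40158408 -0.72760624 -0.55616489]
{'time_s': 0.1, 'qpos': array([-1.43611955e+00,  1.58974647e-01,  1.59811457e+00, -8.83701917e-06,
        1.38623051e+00, -2.10051440e-01]), 'dq': array([ 0.00030558, -0.00325535, -0.00125597,  0.00171345, -0.00094378,
       -0.00124909]), 'joint_efforts': array([-2.38587027e-04, -3.96989787e+01, -3.32338035e+01, -2.72726420e-04,
        4.13426722e-03,  1.12076816e-05]), 'tool_pos': array([ 0.19424402, -0.54061026,  0.23041763]), 'eef_rot': array([ 2.03491864,  0.35603646, -2.03480216]), 'contact_force': array([0.80389844, 0.58748402, 0.43277792]), 'moment': array([0.05219649, 0.02489513, 0.09627672]), 'width': 1.0008979928779562}
[[-3.78693127e-04 -2.87337066e-01  9.57829456e-01 -1.43695591e-01]
 [ 9.99999478e-01 -1.01737842e-03  9.01646933e-05  9.19031371e-04]
 [ 9.48567361e-04  9.57828991e-01  2.87337301e-01 -7.36742033e-02]
 [ 0.00000000e+00  0.00000000e+00  0.00000000e+00  1.00000000e+00]]
```

View pics/scene0.png

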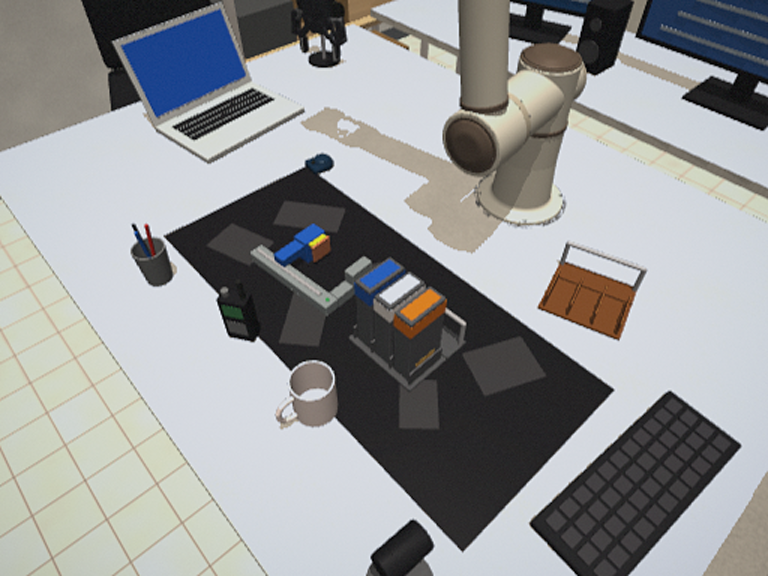

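View pics/side0.png

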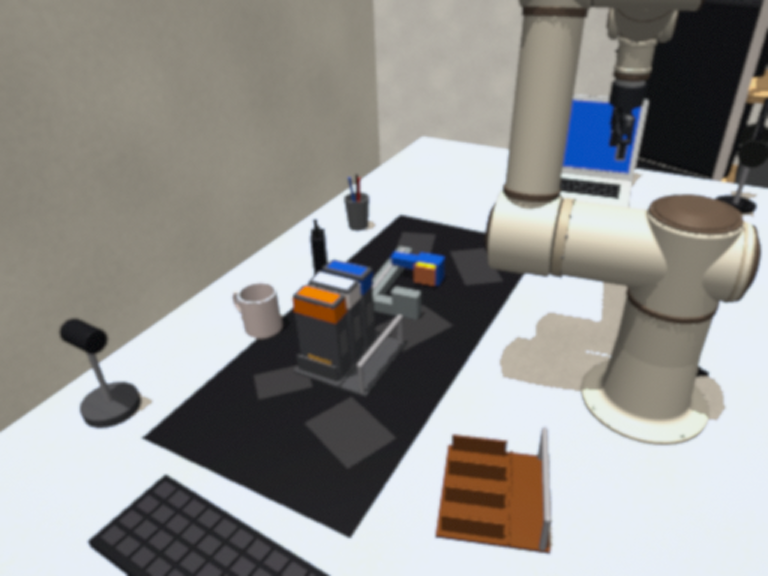

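Scene (768 px wide view): the orange-topped pack is at (420,308) and is the end pack of the row. The white pack is at (402,288) and the blue at (380,272). The charger is at (300,265), with its sliding jaw at (310,240) and fixed jaw at (350,275). Candidates for confusion are the white and blue packs (other band colours), the brown empty rack (595,300), and the pen pot (152,262) versus the mug (310,393). I choose the orange top at (420,308).

```bash
cat >> h.py <<'E'
def masks(im):
    h=cv2.cvtColor(im,cv2.COLOR_RGB2HSV)
    return {"orange":cv2.inRange(h,(8,150,120),(22,255,255)),"blue":cv2.inRange(h,(100,120,60),(125,255,255)),"yellow":cv2.inRange(h,(24,140,120),(34,255,255))}
def blobs(m,amin=40):
    out=[]
    for c in cv2.findContours(m,cv2.RETR_EXTERNAL,cv2.CHAIN_APPROX_NONE)[0]:
        if cv2.contourArea(c)>amin: out.append(c.reshape(-1,2))
    return sorted(out,key=lambda c:-cv2.contourArea(c))
E
python3 - <<'E'
from h import *
import pickle
fs=pickle.load(open("f0.pkl","rb"))
for n in fs:
    c=cam(fs[n])
    for k,m in masks(fs[n]["color"]).items():
        for b in blobs(m):
            print(n,k,b.mean(0).round(),len(b),cv2.boundingRect(b.reshape(-1,1,2)),onplane(c,b.mean(0),0.17).round(3),onplane(c,b.mean(0),0.05).round(3))
c=cam(fs["scene"])
# hand-read corners (view px/1.5) of tops at z=.176
for nm,p in {"orangetop":[(395,322),(421,285),(446,299),(416,335)],"jaws top .06":[(301,246),(329,242)]}.items():
    print(nm,onplane(c,np.array(p)/1.5,0.176 if 'or' in nm else .06).round(3))
E
```

```text
scene orange [394. 200.] 316 (359, 176, 64, 49) [[0.326 0.374 0.17 ]] [[0.212 0.337 0.05 ]]
scene orange [280. 203.] 53 (267, 193, 27, 21) [[0.55  0.181 0.17 ]] [[0.473 0.112 0.05 ]]
scene blue [123.  40.] 214 (81, 6, 83, 72) [[ 0.404 -0.903  0.17 ]] [[ 0.304 -1.152  0.05 ]]
scene blue [475.  23.] 476 (428, 0, 84, 52) [[-0.871  0.016  0.17 ]] [[-1.184 -0.08   0.05 ]]
scene blue [200. 163.] 87 (183, 149, 34, 29) [[ 0.614 -0.075  0.17 ]] [[ 0.548 -0.186  0.05 ]]
scene blue [253. 182.] 53 (240, 173, 27, 19) [[0.552 0.08  0.17 ]] [[ 0.476 -0.006  0.05 ]]
scene blue [497.   3.] 76 (478, 0, 34, 11) [[-1.183 -0.021  0.17 ]] [[-1.548 -0.124  0.05 ]]
scene blue [251. 192.] 82 (236, 180, 34, 24) [[0.579 0.103 0.17 ]] [[0.507 0.021 0.05 ]]
scene blue [373.   2.] 85 (353, 0, 38, 8) [[-0.727 -0.438  0.17 ]] [[-1.016 -0.61   0.05 ]]
scene blue [212. 108.] 41 (205, 103, 15, 11) [[ 0.425 -0.265  0.17 ]] [[ 0.327 -0.408  0.05 ]]
side orange [322. 333.] 519 (292, 298, 70, 68) [[0.136 0.452 0.17 ]] [[0.163 0.364 0.05 ]]
side orange [209. 207.] 66 (196, 199, 28, 16) [[0.536 0.222 0.17 ]] [[0.643 0.087 0.05 ]]
side orange [212. 196.] 54 (199, 191, 27, 11) [[0.555 0.177 0.17 ]] [[0.667 0.033 0.05 ]]
side blue [404.  91.] 237 (375, 67, 52, 48) [[ 0.268 -0.859  0.17 ]] [[ 0.322 -1.213  0.05 ]]
side blue [281. 175.] 106 (260, 167, 37, 23) [[ 0.438 -0.004  0.17 ]] [[ 0.526 -0.185  0.05 ]]
side blue [231. 178.] 53 (218, 174, 27, 10) [[0.559 0.075 0.17 ]] [[ 0.672 -0.09   0.05 ]]
side blue [244. 188.] 31 (240, 182, 9, 15) [[0.498 0.108 0.17 ]] [[ 0.598 -0.051  0.05 ]]
orangetop [[0.611 0.184 0.176]
 [0.521 0.155 0.176]
 [0.512 0.206 0.176]
 [0.604 0.227 0.176]]
jaws top .06 [[ 0.553 -0.173  0.06 ]
 [ 0.5   -0.143  0.06 ]]
```

```bash
cat >> h.py <<'E'
def rot(yaw=0,tilt=0):
    "tool down, tool y along world y turned by yaw, pointing outward (+x) by tilt"
    R=np.array([[0,0,1],[0,1,0],[-1,0,0]],float)
    return (Ro.from_euler("z",yaw)*Ro.from_euler("y",-tilt)*Ro.from_matrix(R)).as_rotvec()
E
python3 - <<'E'
from h import *
import pickle
print(rot(), Ro.from_rotvec(get_obs()["eef_rot"]).as_matrix().round(2))
p=get_obs()["tool_pos"]; servo_line(p+[0,0,.15])
move_to([.50,0.02,.40],rot())
print(get_obs()["qpos"].round(2),get_obs()["time_s"])
T=tool(); f=grab_frame("wrist"); pickle.dump((T,f),open("f1.pkl","wb")); save("w1",f,None,1.5)
c=cam(f,T)
print("rough rail/row px",proj(c,[[.555,.19,.176]])*1.5)
E
```

```text
[0.         1.57079633 0.        ] [[-0.    0.34 -0.94]
 [ 0.   -0.94 -0.34]
 [-1.   -0.   -0.  ]]
[-0.2  -0.09  1.53 -0.    1.71 -1.77] 3.575
rough rail/row px [[581.45994331 304.30801181]]
```

View pics/w1.png

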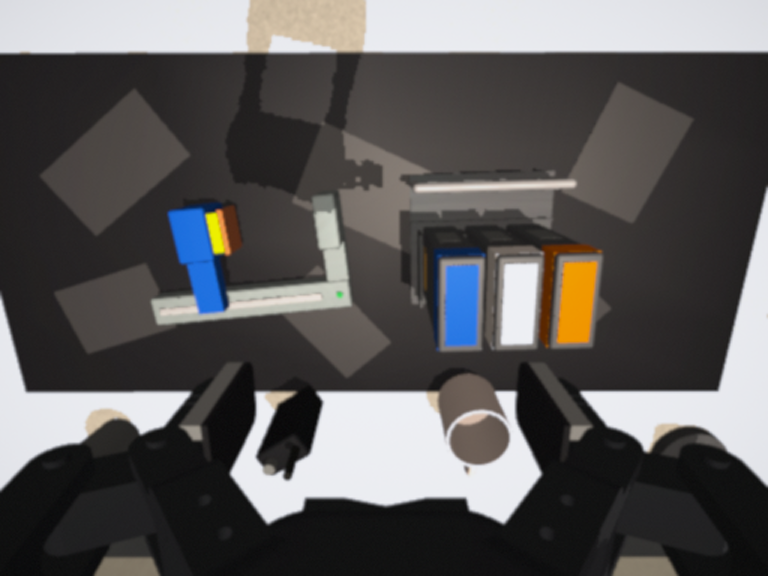

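The wrist view shows the row from above, with the orange top at (577,298), white at (518,300), blue at (461,305) and the rail at (415–576,185). The charger has its blue jaw top at (190,236), yellow strip at (215,232), fixed jaw at (328,222) and beam at (250,298). The orange pack is in the +y end slot.

```bash
python3 - <<'E'
from h import *
import pickle
T,f=pickle.load(open("f1.pkl","rb")); c=cam(f,T); im=f["color"]; h=cv2.cvtColor(im,cv2.COLOR_RGB2HSV)
save("crop1",f,(260,100,430,260),4)
def roi(m,x0,y0,x1,y1):
    z=np.zeros_like(m); z[y0:y1,x0:x1]=m[y0:y1,x0:x1]; return z
M={"or":(cv2.inRange(h,(8,170,200),(22,255,255)),.176,(360,155,410,240)),
"wh":(cv2.inRange(h,(0,0,215),(180,40,255)),.176,(325,160,365,240)),
"bl":(cv2.inRange(h,(100,120,190),(125,255,255)),.176,(285,160,325,240)),
"jaw":(cv2.inRange(h,(100,120,120),(125,255,255)),.06,(100,125,155,178)),
"rail":(cv2.inRange(h,(0,0,170),(180,60,255)),.072,(270,115,390,132)),
"beam":(cv2.inRange(h,(0,0,110),(180,60,255)),.028,(95,185,240,220)),
"fixed":(cv2.inRange(h,(0,0,110),(180,60,255)),.06,(205,125,232,170))}
for k,(m,z,r) in M.items():
    bs=blobs(roi(m,*r),30)
    for b in bs[:2]:
        w=onplane(c,b,z)[:,:2].astype(np.float32)
        (cx,cy),s,a=cv2.minAreaRect(w); print(k,b.min(0),b.max(0),"c",np.round((cx,cy),4),"size",np.round(s,4),"ang",round(a,2))
E
```

```text
or [372 175] [397 228] c [0.5538 0.185 ] size [0.0736 0.0277] ang 1.63
wh [334 176] [357 228] c [0.5547 0.1348] size [0.0729 0.0276] ang 1.63
bl [297 177] [318 230] c [0.5564 0.0849] size [0.0741 0.0275] ang 2.1
jaw [112 138] [142 177] c [ 0.5174 -0.1954] size [0.0654 0.04  ] ang 5.47
rail [277 120] [383 127] c [0.4607 0.1324] size [0.0074 0.1649] ang 1.62
beam [100 185] [234 216] c [ 0.6009 -0.147 ] size [0.04   0.2454] ang 5.62
fixed [209 131] [230 169] c [ 0.5039 -0.0441] size [0.0652 0.0291] ang 6.01
fixed [227 127] [231 150] c [ 0.4845 -0.0266] size [0.0064 0.037 ] ang 88.43
```

View pics/crop1.png

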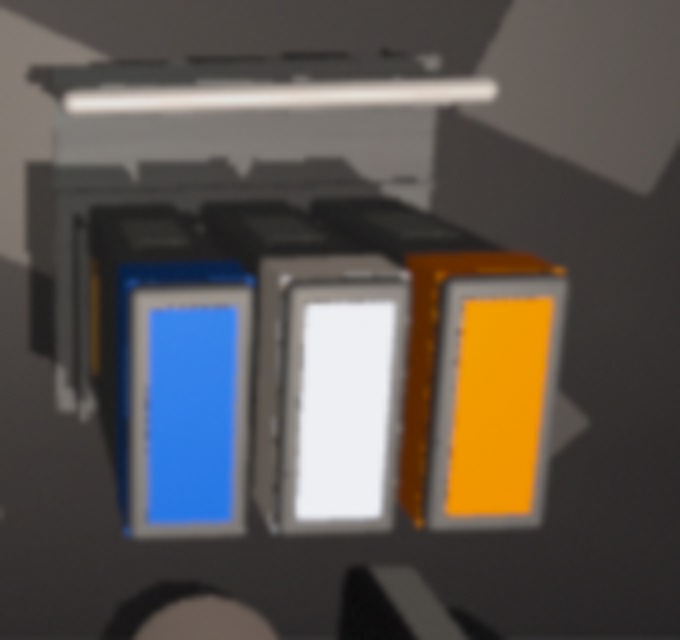

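The close crop confirms the choice: orange top and band, end slot, with a clear gap to the white pack. The rack yaw comes out at about 0.027 and agrees with the rail. Next is the tip.

```bash
cat >> h.py <<'E'
RY=.027; RO=np.array([.5548,.1348])
def rk(x,y,z):
    c,s=np.cos(RY),np.sin(RY); return np.array([RO[0]+c*x-s*y,RO[1]+s*x+c*y,z])
E
python3 - <<'E'
from h import *
import pickle
grasp(20)
move_to(rk(.075,.05,.24),rot(RY))
servo_line(rk(.075,.05,.163),.12)
f0=np.array(get_obs()["contact_force"])
servo_line(rk(.045,.05,.163),.06); print(get_obs()["contact_force"]-f0)
servo_line(rk(-.005,.05,.163),.06); print(get_obs()["contact_force"]-f0)
servo_line(rk(-.026,.05,.163),.05); print(get_obs()["contact_force"]-f0)
dwell(.3); print(get_obs()["contact_force"]-f0)
servo_line(rk(.02,.05,.26),.25); ungrasp()
f=grab_frame("scene"); save("s2",f,(200,150,350,290),4)
move_to([.50,-.10,.33],rot(.097))
T=tool(); f=grab_frame("wrist"); pickle.dump((T,f),open("f2.pkl","wb")); save("w2",f,None,1.5); print(get_obs()["time_s"])
E
```

```text
[ 0.39981543 -0.63570581 -0.79335582]
[-0.13091149 -0.1667887  -0.27193216]
[-0.69047215 -1.46643479 -0.28889807]
[ 0.33877588 -0.33540174 -0.82287881]
11.3417
```

View pics/s2.png

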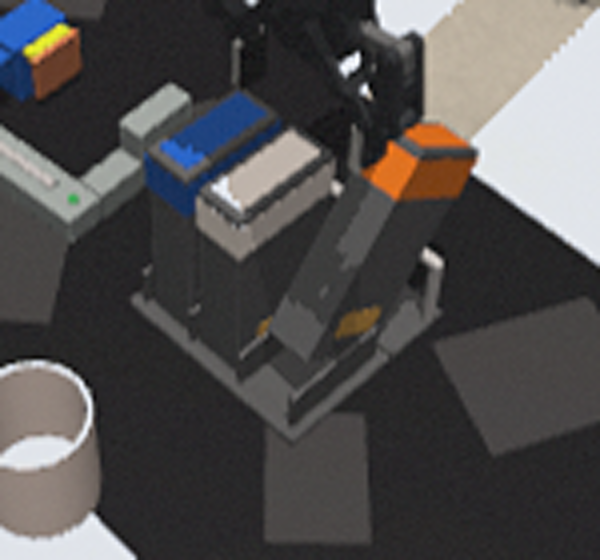

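View pics/w2.png

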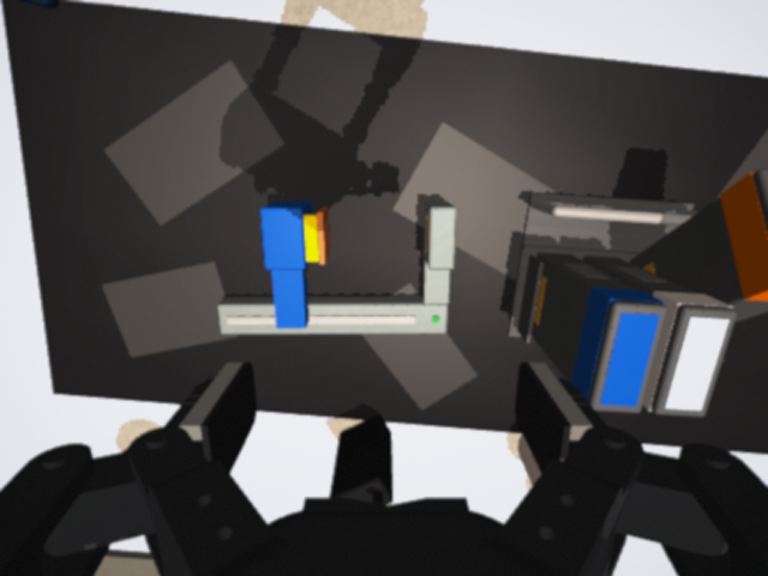

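The scene crop shows the orange pack leaning forward on the rail, with the white and blue packs upright. The wrist view is square to the charger, so the 0.097 yaw is right: fixed jaw top (430–455, 207–268), blue jaw (263–304, 207–268), beam (219–447, 305–333).

```bash
python3 - <<'E'
from h import *
import pickle
T,f=pickle.load(open("f2.pkl","rb")); c=cam(f,T); im=f["color"].astype(int)
print("fixed row155",im[155,278:308].sum(1)//3)
print("fixed col295",im[130:182,295].sum(1)//3)
print("jaw row160 B",im[160,168:222].tolist()[::2])
print("jaw col188 B",im[130:185,188,2])
print("beam row212",im[212,140:152].sum(1)//3,im[212,290:304].sum(1)//3)
print("beam col240",im[195:228,240].sum(1)//3)
yaw=.097;ex=np.array([np.cos(yaw),np.sin(yaw)]);ey=np.array([-ex[1],ex[0]])
def w(u,v,z): p=onplane(c,(u,v),z)[0,:2]; return np.round([*p,p@ex,p@ey],4)
for n,u,v,z in [("fixL",287,155,.06),("fixR",303,155,.06),("fixTop",295,138,.06),("fixBot",295,179,.06),("jawL",177,160,.06),("jawR",203,160,.06),("beamL",146,212,.028),("beamR",298,212,.028),("beamT",240,203,.028),("beamB",240,222,.028)]: print(n,w(u,v,z))
E
```

```text
fixed row155 [ 35  30  30  33  40  52  63  77 121 165 194 204 206 207 207 206 206 206
 205 203 203 203 202 198 172 131 116 119 120 121]
fixed col295 [122 110  87  68  60  57  59  81 133 174 198 206 206 207 206 207 207 205
 205 206 206 206 207 207 207 206 204 203 203 203 203 204 205 206 205 205
 205 204 203 202 202 201 202 202 202 201 201 197 180 167 185 199]
jaw row160 B [[59, 55, 53], [59, 55, 54], [59, 55, 54], [50, 60, 95], [35, 109, 217], [39, 119, 228], [41, 120, 228], [42, 121, 229], [41, 121, 229], [44, 123, 230], [43, 124, 230], [44, 124, 230], [46, 125, 231], [46, 125, 231], [48, 126, 231], [48, 126, 232], [46, 123, 228], [97, 122, 157], [228, 231, 0], [238, 239, 0], [238, 239, 0], [233, 233, 0], [230, 170, 67], [238, 164, 85], [164, 91, 46], [85, 46, 26], [72, 57, 53]]
jaw col188 B [ 38  35  35  43  60  69  72  81 126 190 224 230 231 231 231 231 231 231
 231 231 230 231 231 231 230 231 231 231 231 231 230 230 230 230 230 230
 230 230 229 229 229 229 229 229 229 229 228 227 222 214 222 227 229 228
 229]
beam row212 [ 80  81  81  80  80  97 141 171 181 184 188 197] [123 125 145 179 196 197 189 158 109  71  61  61  61  62]
beam col240 [ 49  39  40  53  59  61  74 113 159 190 200 199 199 198 189 178 208 224
 227 226 219 203 192 189 188 186 171 125  76  55  51  50  51]
fixL [ 0.4953 -0.0578  0.4874 -0.1055]
fixR [ 0.4931 -0.0354  0.4874 -0.083 ]
fixTop [ 0.4707 -0.0498  0.4637 -0.0951]
fixBot [ 0.5288 -0.0419  0.5222 -0.0929]
jawL [ 0.5174 -0.2117  0.4944 -0.2608]
jawR [ 0.5138 -0.1751  0.4944 -0.2241]
beamL [ 0.6138 -0.2677  0.585  -0.3259]
beamR [ 0.5903 -0.0248  0.5851 -0.0818]
beamT [ 0.5841 -0.1187  0.5698 -0.1747]
beamB [ 0.6165 -0.1161  0.6024 -0.1753]
```

Charger origin is about (0.5014, −0.0587) with yaw 0.097, and the jaw starts at about 0.010. Next I grasp the leaning pack.

```bash
cat >> h.py <<'E'
CY=.097; CO=np.array([.5014,-.0587])
def ch(x,y,z):
    c,s=np.cos(CY),np.sin(CY); return np.array([CO[0]+c*x-s*y,CO[1]+s*x+c*y,z])
E
python3 - <<'E'
from h import *
th=.605; a=np.array([-np.sin(th),np.cos(th)])
def g(back): return rk(-.077+back*a[0],.05,.1305+back*a[1])
R=rot(RY,th)
for p,r in [(g(.1),R),(g(0),R),(g(0)+[0,0,.2],R),(ch(0,-.026,.345),rot(CY)),(ch(0,-.026,.12),rot(CY))]:
    q=inverse_kinematics(p,r); print(p.round(3),None if q is None else np.round(q,2))
move_to(g(.1),R); servo_line(g(0),.1)
f=grab_frame("scene"); save("s3",f,(230,120,360,240),4)
print(get_obs()["time_s"],get_obs()["contact_force"])
E
```

```text
[0.42  0.181 0.213] [ 0.22 -0.61  2.38 -0.15  0.78 -1.31]
[0.476 0.183 0.13 ] [ 0.18 -0.27  2.34 -0.19  0.49 -1.27]
[0.476 0.183 0.33 ] [ 0.18 -0.51  2.09 -0.11  0.96 -1.38]
[ 0.504 -0.085  0.345] [-0.4  -0.06  1.6  -0.    1.6  -2.07]
[ 0.504 -0.085  0.12 ] [-0.4   0.11  1.88 -0.    1.15 -2.07]
13.7583 [-0.44538976  0.66236319  0.63893987]
```

View pics/s3.png

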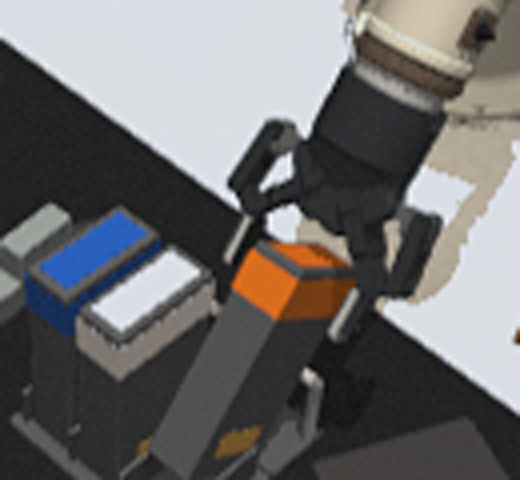

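The open fingers straddle the top of the leaning pack and are clear of the white one. I grip, lift and carry.

```bash
python3 - <<'E'
from h import *
import pickle
grasp(50); o=get_obs(); print("w",o["width"],o["tool_pos"].round(4),o["contact_force"].round(1))
p=np.array(o["tool_pos"])
servo_line(p+[0,0,.2],.13); print("w",get_obs()["width"],get_obs()["contact_force"].round(1))
move_to(ch(0,-.026,.345),rot(CY))
servo_line(ch(0,-.026,.15),.12)
dwell(.2);o=get_obs();print(o["time_s"],o["width"],o["contact_force"].round(2),o["tool_pos"])
fs={n:grab_frame(n) for n in("scene","side")}; pickle.dump(fs,open("f4.pkl","wb"))
a=fs["scene"]["color"][110:270,150:310,::-1]; b=fs["side"]["color"][100:260,180:340,::-1]
cv2.imwrite("pics/p4.png",cv2.resize(np.hstack([a,b]),None,fx=2.5,fy=2.5,interpolation=cv2.INTER_CUBIC))
E
```

```text
w 0.46296840712079973 [0.4766 0.1827 0.1309] [-1.2 -0.3  2.9]
w 0.46343820548786 [-0.1 -0.7 -3. ]
18.9583 0.45903373707500783 [ 0.19  0.28 -2.42] [ 0.50418316 -0.08470306  0.15042255]
```

View pics/p4.png

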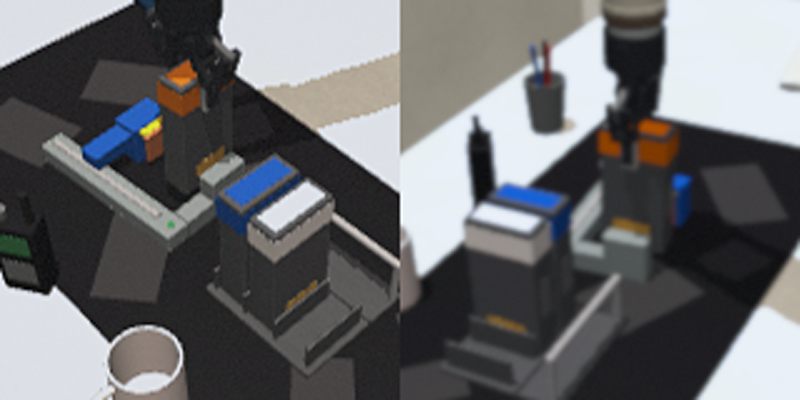

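The pack hangs upright between the jaws, and the other packs have not moved. I lower it until it touches.

```bash
python3 - <<'E'
from h import *
import pickle
f0=np.array(get_obs()["contact_force"]); z=.128
servo_line(ch(0,-.026,z),.08)
while z>.108:
    z-=.0015; servo_line(ch(0,-.026,z),.03); d=np.array(get_obs()["contact_force"])-f0
    if d[2]>2.0: break
print("touch",z,d.round(2),get_obs()["moment"].round(2))
ungrasp(); dwell(.2); servo_line(ch(0,-.026,.30),.2)
servo_line(ch(-.02,-.04,.42),.25)
T=tool(); f=grab_frame("wrist"); pickle.dump((T,f),open("f5.pkl","wb")); save("w5",f,(60,60,440,310),2); 
c=cam(f,T); h=cv2.cvtColor(f["color"],cv2.COLOR_RGB2HSV)
m=cv2.inRange(h,(8,170,180),(22,255,255))
for b in blobs(m,150)[:2]:
    w=onplane(c,b,.17)[:,:2]; (cx,cy),s,a=cv2.minAreaRect(w.astype(np.float32)); d=np.array([cx,cy])-CO
    e=np.array([[np.cos(CY),np.sin(CY)],[-np.sin(CY),np.cos(CY)]]); print(b.min(0),b.max(0),"charger xy",(e@d).round(4),np.round(s,4),a)
print(get_obs()["time_s"])
E
```

```text
touch 0.122 [-1.21  0.01  2.43] [0.02 0.03 0.03]
[257 149] [277 201] charger xy [ 0.0028 -0.0267] [0.0727 0.0267] 5.511096954345703
22.9333
```

View pics/w5.png

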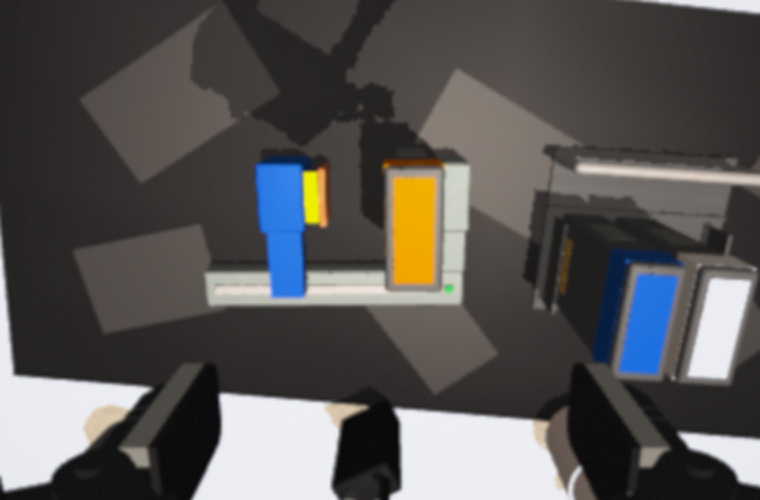

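The pack stands square at charger (0.003, −0.027). Next is the jaw: rotate the closed fingers a quarter turn so the gripper stays clear of the pack, touch the back face, and push with force logging.

```bash
python3 - <<'E'
from h import *
import pickle
grasp(20)
R=rot(CY+np.pi/2); q=inverse_kinematics(ch(0,-.2,.2),R); print(q)
if q is None or abs(q[5])>2.9: R=rot(CY-np.pi/2); q=inverse_kinematics(ch(0,-.2,.2),R); print(q)
move_to(ch(0,-.2,.25),R); servo_line(ch(0,-.2,.022),.15)
dwell(.2); f0=np.array(get_obs()["contact_force"]); ey=np.array([-np.sin(CY),np.cos(CY),0])
y=-.182; servo_line(ch(0,y,.022),.08)
log=[]
while y<-.155:
    y+=.002; servo_line(ch(0,y,.022),.04); F=-(get_obs()["contact_force"]-f0)@ey; log.append((round(y,3),round(F,1)))
    if F>5: break
print(log); log=[]
servo_line(ch(0,-.125,.022),.05)
y=-.125
while y<-.1085:
    y+=.002; servo_line(ch(0,y,.022),.04); F=-(get_obs()["contact_force"]-f0)@ey; log.append((round(y,3),round(F,1)))
print(log, get_obs()["tool_pos"],ch(0,y,.022),get_obs()["time_s"])
f=grab_frame("scene");g=grab_frame("side"); pickle.dump((f,g),open("f6.pkl","wb")); save("s6",f,(165,130,285,230),6)
E
```

```text
[-6.67443970e-01  1.98481243e-01  1.61435742e+00 -4.44089210e-16
  1.32875399e+00  2.37714868e+00]
[(-0.18, np.float64(0.7)), (-0.178, np.float64(0.2)), (-0.176, np.float64(0.2)), (-0.174, np.float64(0.3)), (-0.172, np.float64(-0.0)), (-0.17, np.float64(-0.0)), (-0.168, np.float64(0.7)), (-0.166, np.float64(5.8))]
[(-0.123, np.float64(7.2)), (-0.121, np.float64(7.8)), (-0.119, np.float64(7.3)), (-0.117, np.float64(8.0)), (-0.115, np.float64(8.3)), (-0.113, np.float64(8.0)), (-0.111, np.float64(9.4)), (-0.109, np.float64(8.3)), (-0.107, np.float64(10.3))] [ 0.51177954 -0.16735885  0.02208939] [ 0.51176273 -0.16519701  0.022     ] 34.8833
```

View pics/s6.png

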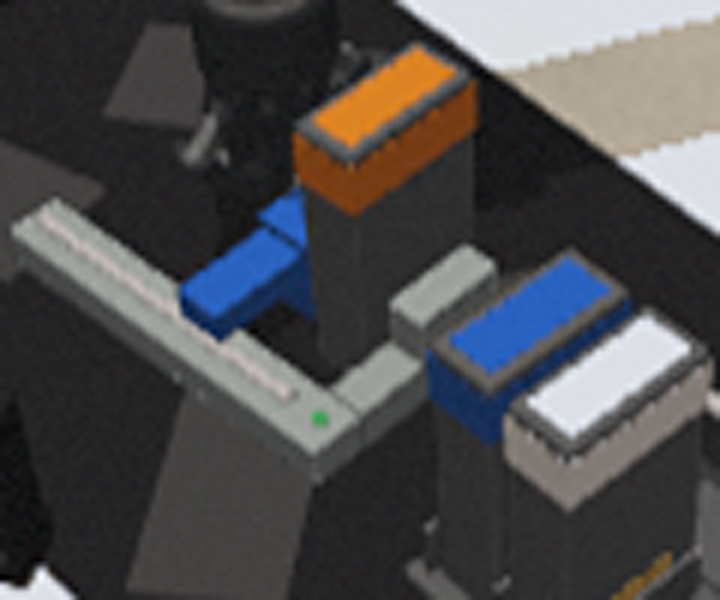

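The jaw is close to meeting the seated pack, at about 0.070 by the tool position. I retract to look at the strip from above before the last millimetres.

```bash
cat >> h.py <<'E'
def look(name):
    import pickle
    servo_line(ch(0,-.135,.022),.12); servo_line(ch(0,-.16,.20),.25); servo_line(ch(-.05,-.135,.27),.25); dwell(.1)
    T=tool(); f=grab_frame("wrist"); pickle.dump((T,f),open(name+".pkl","wb")); c=cam(f,T)
    ctr=proj(c,ch(0,-.09,.06))[0]; x,y=int(ctr[0]),int(ctr[1]); x=min(max(x,90),420);y=min(max(y,80),300)
    save(name,f,(x-90,y-80,x+90,y+80),4); print("crop origin",x-90,y-80,get_obs()["time_s"])
    # column through jaw: charger y at z=.06 versus colour, at charger x=-.01..
    for xx in (-.012,.012):
        ys=np.arange(-.15,-.03,.0005); px=proj(c,np.array([ch(xx,v,.06) for v in ys])).astype(np.float32)
        col=cv2.remap(f["color"],px[:,:1],px[:,1:],cv2.INTER_LINEAR)[:,0]
        hs=cv2.cvtColor(col[:,None],cv2.COLOR_RGB2HSV)[:,0].astype(int)
        bl=ys[(hs[:,0]>98)&(hs[:,0]<128)&(hs[:,1]>120)&(hs[:,2]>90)]; ye=ys[(hs[:,0]>=22)&(hs[:,0]<36)&(hs[:,1]>140)&(hs[:,2]>90)]
        print("x",xx,"blue",bl.min().round(4),bl.max().round(4),"yellow",(ye.min().round(4),ye.max().round(4)) if len(ye) else None)
E
python3 - <<'E'
from h import *
look("w7")
E
```

```text
crop origin 126 120 36.8917
x -0.012 blue -0.1 -0.061 yellow (np.float64(-0.0585), np.float64(-0.0495))
x 0.012 blue -0.1 -0.0615 yellow (np.float64(-0.059), np.float64(-0.049))
```

View pics/w7.png

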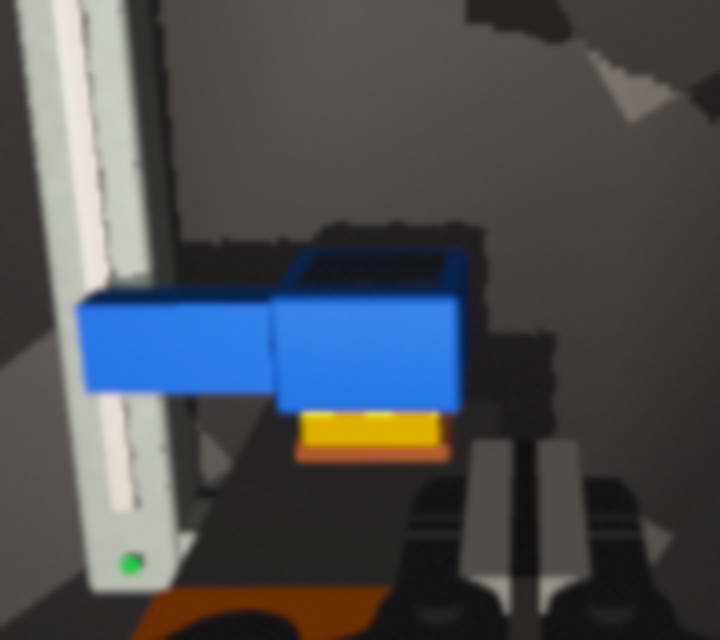

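Jaw travel reads 0.067 with the strip fully out (yellow plus copper is 17.5 mm), and the plate is touching the pack. The finger offset is now calibrated: tool y −0.1091 corresponds to 0.067. I push on to about 0.075.

```bash
cat >> h.py <<'E'
def ty(): d=np.array(get_obs()["tool_pos"])[:2]-CO; return -np.sin(CY)*d[0]+np.cos(CY)*d[1]
def push(goal):
    servo_line(ch(0,-.14,.20),.25); servo_line(ch(0,-.135,.022),.15); dwell(.2)
    f0=np.array(get_obs()["contact_force"]); ey=np.array([-np.sin(CY),np.cos(CY),0])
    y=goal-.009; servo_line(ch(0,y,.022),.06); log=[]
    while ty()<goal-.0003 and y<goal+.006:
        y+=min(.0015,max(.0005,goal-ty())); servo_line(ch(0,y,.022),.03); F=-(get_obs()["contact_force"]-f0)@ey; log.append((round(ty(),4),round(F,1)))
    print([(float(a),float(b)) for a,b in log],get_obs()["time_s"])
E
python3 - <<'E'
from h import *
push(-.1012)
look("w8")
E
```

```text
[(-0.109, 0.1), (-0.1088, 6.0), (-0.108, 8.4), (-0.1068, 9.4), (-0.1055, 10.7), (-0.1042, 12.0), (-0.1029, 12.0), (-0.1016, 13.4), (-0.1013, 14.4)] 41.7333
crop origin 126 120 43.7167
x -0.012 blue -0.0925 -0.054 yellow (np.float64(-0.052), np.float64(-0.0485))
x 0.012 blue -0.0925 -0.0535 yellow (np.float64(-0.0515), np.float64(-0.0485))
```

View pics/w8.png

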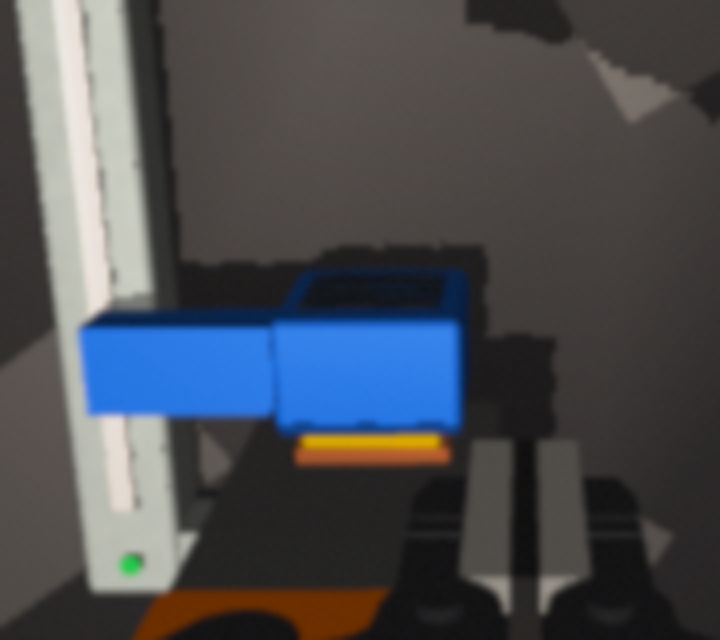

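The jaw advanced about 7.4 mm while the copper plate moved less than 1 mm, so the plate is pressed about 6.3 mm, close to half. The push force rose from about 8 N to 14 N, which fits the spring working against a seated pack. I'm out of picture views, so one numeric check of seating from above, then hand in.

```bash
python3 - <<'E'
from h import *
servo_line(ch(-.05,-.135,.36),.25)
move_to(ch(.06,-.02,.40),rot(CY+np.pi)); dwell(.2)
T=tool(); f=grab_frame("wrist"); c=cam(f,T); h=cv2.cvtColor(f["color"],cv2.COLOR_RGB2HSV)
save("w9",f)
e=np.array([[np.cos(CY),np.sin(CY)],[-np.sin(CY),np.cos(CY)]])
for n,m in {"or":cv2.inRange(h,(8,170,200),(22,255,255)),"bl":cv2.inRange(h,(100,120,190),(125,255,255)),"wh":cv2.inRange(h,(0,0,215),(180,40,255))}.items():
    for b in blobs(m,200)[:2]:
        w=onplane(c,b,.176 if n!="or" else .17)[:,:2]; (cx,cy),s,a=cv2.minAreaRect(w.astype(np.float32)); d=np.array([cx,cy])-CO
        print(n,b.min(0),b.max(0),np.round((cx,cy),4),"charger",(e@d).round(4),np.round(s,4),round(a,1))
# brightness along charger y at z=.06 in front of pack top shadow: fixed jaw extent
for xx in (-.02,0,.02):
    ys=np.arange(-.02,.04,.002); px=proj(c,np.array([ch(xx,v,.06) for v in ys])).astype(np.float32)
    print(xx,cv2.remap(f["color"],px[:,:1],px[:,1:],cv2.INTER_LINEAR)[:,0].mean(1).astype(int))
print(get_obs()["time_s"])
E
```

```text
or [246 178] [266 229] [ 0.506  -0.0786] charger [ 0.0027 -0.0203] [0.0722 0.027 ] 4.8
bl [117 127] [141 185] [0.556  0.0852] charger [0.0682 0.138 ] [0.0738 0.0277] 1.5
bl [278 129] [296 165] [ 0.5861 -0.1091] charger [ 0.0795 -0.0584] [0.0447 0.0222] 5.4
wh [295   0] [511 365] [ 0.4987 -0.2692] charger [-0.0231 -0.2092] [0.569  0.2965] 19.3
wh [  0 242] [224 310] [0.3724 0.1183] charger [-0.1113  0.1886] [0.3208 0.0996] 90.0
-0.02 [102 101 101 101 101 101 101 105 118 134 132 123 116 140 178 186 186 187
 187 187 185 169 131  96  87  86  86  86  87  86]
0 [102 102 102 102 102 102 102 107 122 138 135 126 119 149 182 189 190 190
 191 192 191 181 148 104  92  91  91  90  91  90]
0.02 [ 79  78  80  82  83  83  83  83  83  82  83  85 105 153 187 195 196 196
 196 196 195 182 137  98  94  96  96  95  96  95]
45.6333
```

```bash
python3 -c "
from h import *
print(get_obs()['contact_force'].round(1)); job_done()"
```

```text
[-0.8  0.2 -0.6]
the job is handed in; nothing more can be done
```

The orange-banded pack is on charge and the job is handed in, at about 46 s on the robot's clock. I tipped it forward onto the rail by its rear top edge, gripped it by its thickness and lifted it out. I stood it between the jaws, let go, and then pushed the sliding jaw up with the closed fingers.

What the last checks showed:
- **Seating:** the pack's centre is at charger y = −20.3 mm, where seated is −20 mm. It sits about 3 mm off centre in x and is square to within about 1°.
- **Jaw and plate:** jaw travel is about 0.075 to 0.076 m. The yellow strip shows the plate pressed about 6.3 mm out of 12, so about half and not at its stop. The push force rose from about 8 N to 14 N, which fits that.
- **Blue pack:** measured within 1 mm of where it started.
- **White pack, mug and radio:** not measured at the end. The last pictures that showed them had them undisturbed, and nothing was near them afterwards.
- **At hand-in:** the robot was clear of everything.

One small disagreement: an intermediate reading of the plate put the pack about 2 mm short of the fixed jaw. That is within the camera's calibration error, and the later view from above showed it seated.

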